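Zero-check a lens gauge, then hold it square on a tilted trial lens

TASK

Take the lens curve gauge from its holder and check its zero: hold it upright with its pins lightly on the dot in the middle of the flat reference glass for about a second. Then hold its centre pin on the dot in the middle of the chrome-rimmed lens on the tilted rest, square to the tilted face, the row of pins in line with the two dark ticks on the rim, pressing lightly so the sprung foot is about half in, on the glass and the lens alike, and never hard. Finish while still gripping and pressing it there, and leave the cover paddle, brass prism and trial frame where they lie.

Things in the scene. Friction and masses are not known exactly. Their poses are not given: they have to be found in the camera images.
- gauge: Lens curve gauge, 0.2 kg, 117 mm tall, upright and loose in its holder. Origin at the centre pin's tip (foot out); z up the gauge, y along its row of pins, x through its thickness (dial on -x). Sprung three-pin foot at z 0 to 18 mm, collar 26 (x) x 52 (y) mm at z 30 to 34 mm resting on the holder, dial case 54 mm across, 16 mm thick, centred at z 61 mm.
- gauge_grip (a point): Middle of the gauge's black grip block, 98 mm up its z from its origin. The block is 16 (x) x 28 (y) x 38 (z) mm: grip it across its 16 mm, fingers closing along the gauge's x.
- gauge_tip (a point): Tip of the gauge's centre pin; it moves with the sprung foot. The outer pins stand 8 mm either side along the gauge's y; pin radius 1.5 mm.
- foot (a joint): How far the gauge's sprung foot is pushed in, m: 0 fully out, 0.010 bottomed. The spring gives about 0.7 N when it starts to move and 350 N/m more, so about 2.5 N half way in (0.005).
- holder: Grey block 56 (x) x 80 (y) x 48 mm high on a 90 x 110 mm foot plate, fixed. Origin at the centre of its underside, z up. Its open pocket is 19 (x) x 37 (y) x 43 mm deep; the gauge's collar rests on the block's top and its foot hangs free in the pocket, axes parallel to the holder's. Lift the gauge 45 mm or more to clear it.
- flat: Flat reference glass, fixed: glass plate 54 x 54 mm, level, on a 74 x 74 mm dark steel base, 32 mm high in all. Origin at the centre of the underside, z up.
- flat_spot (a point): The dark dot in the middle of the flat glass, on its top face.
- rest: Lens rest, fixed: 90 x 90 mm base plate, short column and a 56 mm square grey table leaning 20 degrees (0.35 rad). Origin at the centre of the base's underside, z up; the table's face leans towards the rest's own -x.
- lens: Chrome-rimmed lens 44 mm across and 6 mm thick, held fixed on the tilted rest, top face flat. Origin on the dot at the middle of its top face, about 60 mm above the work surface; z square out of the face, y along the line through the two dark ticks on the rim (level), x up the slope.
- lens_spot (a point): The dark dot in the middle of the lens's top face (same point as the lens's origin).
- paddle: Bystander: flat black acrylic cover paddle, 5 mm thick, 60 mm disc with a 130 mm strip handle, lying along its y.
- prism: Bystander: three-sided brass prism, 30 mm tall, 35 mm sides, standing on end.
- trial_frame: Bystander: steel trial frame, two rings side by side, about 136 mm wide and 51 mm high, side arms 100 mm long pointing to its +x.
There are look-alikes about, which are no part of the job. Leave any blue look-alike of the rest alone.

How it is judged:
On the way:
1. the gauge is held upright and lightly pressed on the dot of the flat glass (within 10 mm, foot 2 to 8 mm in, under 5 N) for at least 0.6 s (distance between gauge_tip and flat_spot below 0.01 m and angle between gauge's own z axis and vertical below 0.12 rad and value of joint foot between 0.002 and 0.008 m and contact force between gauge and flat between 0.4 and 5 N and contact force between the fingers and gauge above 1 N), for 0.6 s.
At the end, for the whole second after the job is handed in: Gauge still gripped and at rest: centre pin within 6 mm of the lens dot, within 0.12 rad of square to the lens face, pin row within 0.15 rad of the ticks, foot 2 to 8 mm in, 0.4 to 5 N on the lens, touching neither holder nor flat glass, fingers and arm off the lens (distance between gauge_tip and lens_spot below 0.006 m and angle between the z axis of gauge and the z axis of lens, either way round below 0.12 rad and angle between the y axis of gauge and the y axis of lens, either way round below 0.15 rad and value of joint foot between 0.002 and 0.008 m and contact force between gauge and lens between 0.4 and 5 N and contact force between the fingers and gauge above 1 N and contact force between gauge and holder below 0.05 N and contact force between gauge and flat below 0.05 N and contact force between each of the fingers, the arm and lens below 0.05 N and linear speed of gauge below 0.02 m/s); the arm keeps its last pose, push and grip.
It fails at once if the gauge is pressed hard on the lens (over 10 N) (contact force between gauge and lens above 10 N).
It fails at once if the gauge is pressed hard on the flat glass (over 10 N) (contact force between gauge and flat above 10 N).
It fails at once if the paddle is moved more than 15 mm (distance of paddle from where it was at the start of the episode above 0.015 m).
It fails at once if the prism is moved more than 15 mm (distance of prism from where it was at the start of the episode above 0.015 m).
It fails at once if the trial frame is moved more than 15 mm (distance of trial_frame from where it was at the start of the episode above 0.015 m).
It also fails if it takes over 50 s, if anything falls off the work surface, if the arm or the gripper's body presses on something with over 40 N, if the wrist force passes 120 N, or if a joint passes its speed limit or range.

ROBOT

A 6-joint arm with a two-finger parallel gripper is mounted at the origin on the work surface. World frame = base frame: x ahead of the robot, y to its left, z up, the work surface at z = 0. Lengths are in m, angles in rad, forces in N, time in s.
With the tool pointing down it reaches from about 0.275 to 0.825 m from the base axis. Payload 5.2 kg.
Tool frame: the origin (TCP) lies midway between the tips of the shut fingers; the grasp point (between the pads) lies r.grip_point_offset behind it (r.grip_point_offset is the distance from the TCP to the grasp point, in m); z points along the fingers, y is the line along which they close (so a half turn about z gives the same grasp; the last joint's range is limited). The gripper opens to 93 mm and grips with 3 to 60 N. Pads are 15 mm wide; open, the fingers measure 128 mm over their backs; the gripper's body (75 mm by 188 mm) begins 65 mm behind the grasp point.
Start: joints at [0.979, 0.259, 1.535, -0, 1.348, -0.203], TCP at [0.208, 0.509, 0.219] pointing down, gripper open.
Joint ranges: [-3.14, 3.14], [-0.91, 2.08], [0.19, 2.58], [-1.22, 4.36], [0.22, 2.71], [-3.12, 3.12]. Speed limits (rad/s): [2.57, 2.57, 3.14, 3.14, 3.14, 3.14].

INTERFACE

Orientations are given as a 3x3 rotation matrix whose columns are the frame's x, y, z axes.
In Python, from bench import r, eyes, order gives the robot as it stands.
- The arm moves only by the tool step_arm, never from a script. Its argument "plan" is one flat list of numbers, 5 for each row, row after row: the closure, from -1 (fully open) to 1 (shut), then the shift along the tool's x, y, z in mm, then the turn about the tool's z in units of 5 degrees (1.0 is 5 degrees). In form: [fingers, tx, ty, tz, roll, fingers, tx, ty, tz, roll, ...]. A call has 1 to 5 rows; each row is the pose to reach, as a shift and turn from the pose commanded when the call began, along the tool's axes at that moment; what a row does not reach only later rows make up. A row lasts 1/10 s, in which the tool goes at most 50 mm and 8.59 degrees, less where a joint would pass 70% of its speed; a pose out of reach is approached as far as the arm can. A call with a gripper value outside its range is refused whole. The fingers move at their own pace and stop on an object; "squeeze" is the grip in N (left out, the last holds). Time passes only in rows, so rows that repeat a pose let the fingers close. It gives the time, the measured TCP pose, the force, the opening and the grip force at its end, in the units of the state.
- r.read_state(): the state, without advancing time (a new reading comes with each control period).
- eyes.grab_frame(name): name is "side" or "top"; returns the picture (420x560x3 uint8, red, green, blue); there is no depth.
- eyes.camera_model(name): a dict with "fov_y" (degrees; the focal length in pixels is half the picture's height over the tangent of half this angle, whatever the lens; pixels are square), "cx", "cy" (the principal point, pixels), "extrinsics" (4x4, takes a point from world to camera coordinates). Camera axes: x right, y down, z forward; pixel columns grow to the right and rows downward; lengths in m; the calibration is good to about 2 mm. A picture is of the moment at which its call begins. camera_model takes no time and is no camera call.
- order.close_job(): hands the job in; it is judged then, once.
The state is a dict: "t": time; "q": joint angles; "joint_velocities": joint speeds; "tau": joint torques, N m; "eef_pos": TCP position; "tcp_rot": TCP orientation; "contact_force": force on the tool from outside, world axes, zero at the start; "moment": the same for the moment, N m; "opening": finger opening in m; "gripper_force": force on a finger pad.
Only numpy, scipy, OpenCV 4.12 (cv2) and the standard library are available. Lean on these libraries where they do the work, as an engineer would, in place of code of your own. Each camera call takes 0.05 s, during which the arm holds its last target. There are 200 camera calls.

## Working session

There is one attempt and no reset: what is moved stays moved. The work goes in short steps, Python scripts to look and compute and a tool call to move; the robot and the scene stay as the last step left them, time stands still between calls to the robot, and variables do not carry over. Pictures are saved under pics/ and viewed, at most 10 in all, crops included, and the job is handed in when it is done.

Besides the shell and the picture viewer there is one more tool, called after ">>>" as a command line: name --argument value ..., lists and objects as JSON in quotes. step_arm: Moves the arm, as the interface text tells. Its arguments: {"type":"object","properties":{"plan":{"type":"array","items":{"type":"number"}},"squeeze":{"type":"number"}},"required":["plan"]}

```bash
ls; mkdir -p pics
python3 - <<'E'
from bench import r,eyes,order
import cv2,numpy as np
for n in("side","top"):
    cv2.imwrite(f"pics/{n}0.png",eyes.grab_frame(n)[:,:,::-1]); 
    m=eyes.camera_model(n);print(n,m['fov_y'],m['cx'],m['cy'],{k:v for k,v in m.items() if k not in('fov_y','cx','cy','extrinsics')});print(np.round(m['extrinsics'],4))
print(r.grip_point_offset);print(r.read_state())
E
```

```text
pics
side 55.00153203241206 285.7800575641039 203.27117272372195 {}
[[-0.8194 -0.5732  0.0048  0.4638]
 [-0.4088  0.5786 -0.7058  0.2964]
 [ 0.4018 -0.5803 -0.7084  0.5959]
 [ 0.      0.      0.      1.    ]]
top 48.60923703609225 280.06359999806847 206.8248121610726 {}
[[-0.0046 -0.9995 -0.0323  0.0219]
 [-0.9833  0.0105 -0.1819  0.548 ]
 [ 0.1822  0.0309 -0.9828  0.9184]
 [ 0.      0.      0.      1.    ]]
0.0188
{'t': 0.1, 'q': array([ 9.79232674e-01,  2.59252745e-01,  1.53595848e+00, -1.68428666e-05,
        1.34802263e+00, -2.02813509e-01]), 'joint_velocities': array([-6.95898030e-05, -1.57999346e-03, -3.30257072e-03,  8.24095814e-04,
       -8.17414622e-05,  1.91899154e-03]), 'tau': array([ 1.71512958e-03, -4.38216519e+01, -2.84644979e+01,  7.20701250e-02,
        3.62879026e-02, -6.47989259e-05]), 'eef_pos': array([0.20817657, 0.50854502, 0.21791629]), 'tcp_rot': array([[-9.25384792e-01,  3.79027933e-01, -9.01592461e-04],
       [ 3.79028875e-01,  9.25383829e-01, -1.37146600e-03],
       [ 3.14495160e-04, -1.61086336e-03, -9.99998653e-01]]), 'contact_force': array([-0.14216406,  0.36187527, -0.04044165]), 'moment': array([-0.04866155, -0.01774312, -0.00909992]), 'gripper_force': 0.0, 'opening': 0.09314794965692524}
```

View pics/top0.png

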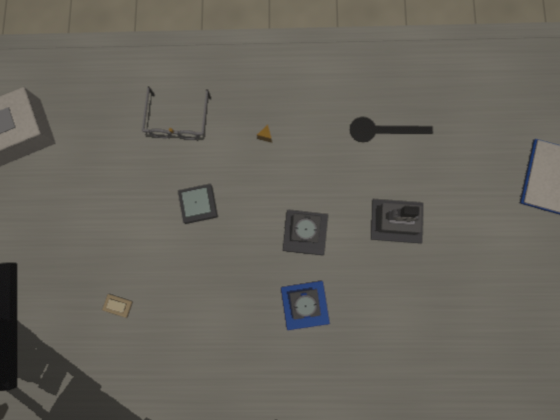

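View pics/side0.png

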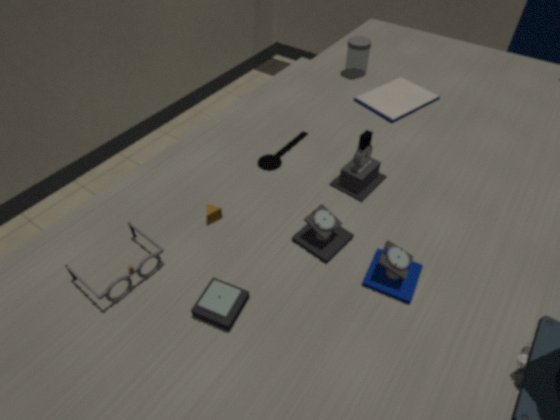

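```bash
cat > h.py <<'E'
import numpy as np,cv2
from bench import r,eyes,order
def cam(n):
    m=eyes.camera_model(n);f=210/np.tan(np.radians(m['fov_y'])/2);E=np.array(m['extrinsics']);return f,m['cx'],m['cy'],E[:3,:3],E[:3,3]
def ray(n,p):
    f,cx,cy,R,t=cam(n);d=R.T@np.array([(p[0]-cx)/f,(p[1]-cy)/f,1]);return -R.T@t,d/np.linalg.norm(d)
def onz(n,p,z):
    o,d=ray(n,p);return o+d*(z-o[2])/d[2]
def tri(ps,pt):
    a,u=ray('side',ps);b,v=ray('top',pt);A=np.array([u,-v]).T
    s=np.linalg.lstsq(A,b-a,rcond=None)[0];P,Q=a+s[0]*u,b+s[1]*v;return (P+Q)/2,np.linalg.norm(P-Q)
def proj(n,P):
    f,cx,cy,R,t=cam(n);c=R@np.array(P)+t;return f*c[0]/c[2]+cx,f*c[1]/c[2]+cy
E
python3 - <<'E'
import cv2,numpy as np
t=cv2.imread('pics/top0.png');s=cv2.imread('pics/side0.png')
def c(im,x,y,w,h,k):
    o=cv2.resize(im[y:y+h,x:x+w],None,fx=k,fy=k,interpolation=cv2.INTER_CUBIC);o=np.clip(o.astype(float)*1.8,0,255).astype('uint8')
    for i in range(0,w,10):cv2.putText(o,str(x+i),(i*k,8),0,.3,(0,255,255));cv2.line(o,(i*k,10),(i*k,14),(0,255,255))
    for i in range(10,h,10):cv2.putText(o,str(y+i),(0,i*k+3),0,.3,(0,255,0));cv2.line(o,(18,i*k),(22,i*k),(0,255,0))
    return o
a=np.hstack([c(t,365,190,65,60,6),c(t,278,205,55,55,6)[:330]if 0 else c(t,278,203,55,60,6)])
b=np.hstack([c(s,325,122,65,80,5)[:400],c(s,290,200,65,80,5)])
cv2.imwrite('pics/t1.png',a);cv2.imwrite('pics/s1.png',b);print(a.shape,b.shape)
E
```

```text
(360, 720, 3) (400, 650, 3)
```

View pics/t1.png

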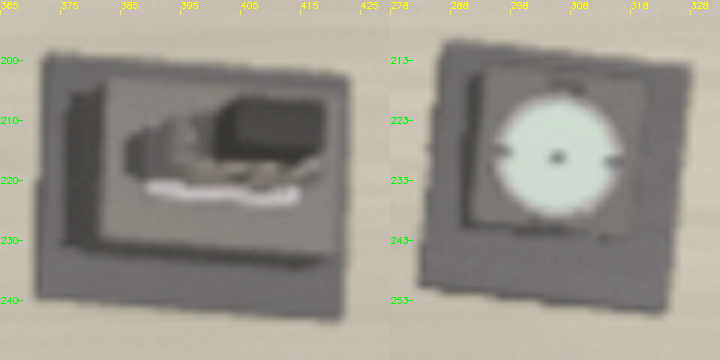

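View pics/s1.png

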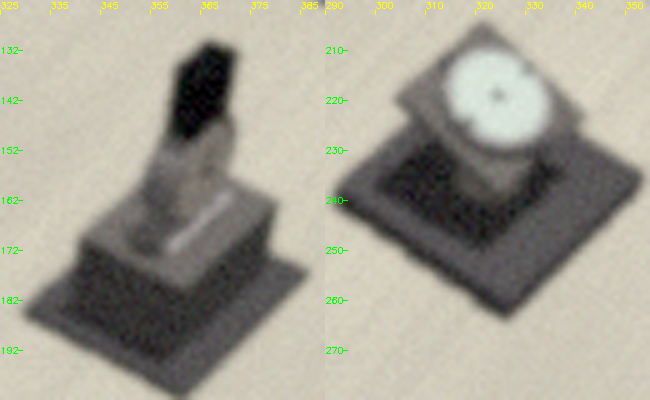

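Run:
```python
from h import *
T=cv2.imread('pics/top0.png',0);S=cv2.imread('pics/side0.png',0)
def sub(im,p,w=3):
    q=np.array(p,np.float32).reshape(-1,1,2).copy();cv2.cornerSubPix(im,q,(w,w),(-1,-1),(3,50,.01));return q.reshape(-1,2)
print('cams',ray('top',(280,207))[0],ray('side',(285,203))[0])
def go(nm,pt,ps):
    a=sub(T,pt);b=sub(S,ps);P=[]
    for x,y,o,q in zip(a,b,pt,ps):
        X,g=tri(y,x);P.append(X);print(nm,x-o,y-q,X.round(4),round(g,4))
    return np.array(P)
def rep(P):
    c=P.mean(0);e=[(P[1]-P[0]),(P[2]-P[3]),(P[3]-P[0]),(P[2]-P[1])];print(' c',c.round(4),'len',[round(np.linalg.norm(x),4) for x in e],'ang',[round(np.degrees(np.arctan2(x[1],x[0])),1) for x in e])
# top order TL(+x+y),TR(+x-y),BR(-x-y),BL(-x+y)
# side: +y is left.. world->side: -x,-y go right
PH=go('hold',[(372.3,199),(423.3,203),(422,243.3),(371,239.5)],[(358,162.5),(386.3,176.5),(361,201),(330,184.5)]) if 0 else None
for nm,ps in (('holdS',[(330,184.5),(361,201),(386.3,176.5)]),('restS',[(292,241),(326,264),(353.5,236)])):
    for p in sub(S,ps): print(nm,p,onz('side',p,0).round(4),onz('side',p,.006).round(4))
for nm,ps in (('holdT',[(372.3,199),(423.3,203),(422,243.3),(371,239.5)]),('restT',[(287.3,210),(328,214),(324,255),(283,251)]),('blockT',[(382,203.5),(422,207)])):
    for p in sub(T,ps): print(nm,p,onz('top',p,.0).round(4),onz('top',p,.006).round(4))
def dark(im,c,w=4):
    g=im[c[1]-w:c[1]+w+1,c[0]-w:c[0]+w+1].astype(float);k=np.clip(np.median(g)-8-g,0,None);y,x=np.mgrid[-w:w+1,-w:w+1];return np.array([c[0]+(k*x).sum()/k.sum(),c[1]+(k*y).sum()/k.sum()])
lt,ls=dark(T,(306,229)),dark(S,(324,219));print('lens',lt,ls,tri(ls,lt),onz('top',lt,.06))
ft,fs=dark(T,(196,202)),dark(S,(220,297));print('flat',ft,fs,tri(fs,ft),onz('top',ft,.032))
```

```text
cams [ 0.37165255 -0.01223002  1.00294908] [0.26175289 0.44013074 0.6291644 ]
holdS [328.70728 184.48021] [ 0.5727 -0.1827  0.    ] [ 0.5698 -0.1768  0.006 ]
holdS [360.7522  202.02365] [ 0.4854 -0.1741  0.    ] [ 0.4833 -0.1682  0.006 ]
holdS [386.60962 176.24258] [ 0.4757 -0.2866  0.    ] [ 0.4736 -0.2797  0.006 ]
restS [290.99222 239.9857 ] [0.55   0.0044 0.    ] [0.5473 0.0086 0.006 ]
restS [325.73438 263.66876] [0.4624 0.0145 0.    ] [0.4604 0.0185 0.006 ]
restS [353.53815 234.43788] [ 0.4537 -0.0815  0.    ] [ 0.4519 -0.0765  0.006 ]
holdT [371.70978 198.60652] [ 0.5737 -0.1813  0.    ] [ 0.5725 -0.1803  0.006 ]
holdT [422.8408  202.60355] [ 0.5636 -0.2916  0.    ] [ 0.5624 -0.2899  0.006 ]
holdT [421.47574 243.14543] [ 0.4752 -0.2834  0.    ] [ 0.4746 -0.2818  0.006 ]
holdT [370.26135 239.38472] [ 0.4842 -0.1746  0.    ] [ 0.4835 -0.1736  0.006 ]
restT [286.80765 209.30765] [0.5519 0.0046 0.    ] [0.5508 0.0045 0.006 ]
restT [327.56677 213.46927] [ 0.5417 -0.0843  0.    ] [ 0.5407 -0.0838  0.006 ]
restT [323.55316 254.98193] [ 0.4514 -0.0736  0.    ] [ 0.4509 -0.0732  0.006 ]
restT [282.01547 250.34877] [0.462  0.0156 0.    ] [0.4615 0.0154 0.006 ]
blockT [382.  203.5] [ 0.5626 -0.2032  0.    ] [ 0.5614 -0.2021  0.006 ]
blockT [422. 207.] [ 0.5539 -0.2892  0.    ] [ 0.5528 -0.2875  0.006 ]
lens [305.46666667 228.81904762] [324.10447761 218.56716418] (array([ 0.50029547, -0.03416011,  0.06055295]), np.float64(0.0003297991046320858)) [ 0.50021363 -0.03422657  0.06      ]
flat [195.35294118 201.62745098] [218.98484848 296.63636364] (array([0.56476479, 0.19972444, 0.03226768]), np.float64(0.0001327269879856105)) [0.56487887 0.1998152  0.032     ]
```

```bash
cat >> h.py <<'E'
def plan(P,yaw=None):
    s=r.read_state();R=s['tcp_rot'];d=R.T@(np.array(P)-s['eef_pos'])*1000
    cur=np.degrees(np.arctan2(-R[0,1],R[1,1]));print('t',round(s['t'],2),'tcp',s['eef_pos'].round(4),'yaw',round(cur,2),'z',R[:,2].round(3),'F',s['contact_force'].round(2),'open',round(s['opening'],4),'| shift',d.round(1),'roll',None if yaw is None else round((cur-yaw)/5,2))
E
python3 - <<'E'
from h import *
T=cv2.imread('pics/top0.png',0);S=cv2.imread('pics/side0.png',0)
for n,im,(x,y,w,h) in(('top',T,(398,203,24,17)),('side',S,(355,128,20,25))):
    m=(im[y:y+h,x:x+w]<45).astype('uint8');ys,xs=np.nonzero(m);print(n,xs.min()+x,xs.max()+x,ys.min()+y,ys.max()+y,xs.mean()+x,ys.mean()+y)
    # predicted block corners
    c=np.array([.5235,-.2315]);a=np.radians(-4.9);ex=np.array([np.cos(a),np.sin(a)]);ey=np.array([-ex[1],ex[0]])
    for z in(.097,.135):print(z,[tuple(np.round(proj(n,[*(c+sx*.008*ex+sy*.014*ey),z]),1)) for sx in(1,-1) for sy in(1,-1)])
print(im.shape)
plan([.5235,-.2315,.22],-4.9);plan([.5235,-.2315,.1065],-4.9)
E
```

```text
top 400 418 207 217 408.87931034482756 211.51724137931035
0.097 [(np.float64(399.4), np.float64(209.0)), (np.float64(413.8), np.float64(210.1)), (np.float64(399.1), np.float64(217.1)), (np.float64(413.6), np.float64(218.1))]
0.135 [(np.float64(403.9), np.float64(205.5)), (np.float64(418.9), np.float64(206.6)), (np.float64(403.6), np.float64(213.8)), (np.float64(418.6), np.float64(214.9))]
side 359 371 131 150 364.66285714285715 140.49714285714285
0.097 [(np.float64(356.8), np.float64(149.3)), (np.float64(363.8), np.float64(143.3)), (np.float64(363.2), np.float64(152.3)), (np.float64(370.1), np.float64(146.2))]
0.135 [(np.float64(359.2), np.float64(134.7)), (np.float64(366.3), np.float64(128.8)), (np.float64(365.8), np.float64(137.7)), (np.float64(372.8), np.float64(131.6))]
(420, 560)
t 0.1 tcp [0.2082 0.5085 0.2179] yaw -22.27 z [-0.001 -0.001 -1.   ] F [-0.14  0.36 -0.04] open 0.0931 | shift [-572.3 -565.3   -1.4] roll -3.47
t 0.1 tcp [0.2082 0.5085 0.2179] yaw -22.27 z [-0.001 -0.001 -1.   ] F [-0.14  0.36 -0.04] open 0.0931 | shift [-572.3 -565.1  112.1] roll -3.47
```

>>> step_arm --plan '[-1,-170,-170,0,-3.5,-1,-170,-170,0,-3.5,-1,-170,-170,0,-3.5,-1,-170,-170,0,-3.5,-1,-170,-170,0,-3.5]'

```text
t: 0.6
eef_pos: [0.3013, 0.2853, 0.2184]
tcp_rot: [[-0.997, 0.083, -0.0], [0.083, 0.997, -0.0], [0.0, -0.0, -1.0]]
contact_force: [1.6, -0.1, -0.2]
opening: 0.0932
gripper_force: 0.0
```

```bash
python3 -c "
from h import *
plan([.5235,-.2315,.22],-4.9)"
```

```text
t 0.6 tcp [0.3013 0.2853 0.2184] yaw -4.74 z [-0. -0. -1.] F [ 1.65 -0.1  -0.16] open 0.0932 | shift [-264.1 -496.7   -1.5] roll 0.03
```

>>> step_arm --plan '[-1,-110,-207,0,0,-1,-110,-207,0,0,-1,-110,-207,0,0,-1,-110,-207,0,0,-1,-110,-207,0,0]'

```text
t: 1.1
eef_pos: [0.3943, 0.069, 0.2186]
tcp_rot: [[-0.996, 0.085, 0.0], [0.085, 0.996, -0.001], [-0.0, -0.001, -1.0]]
contact_force: [0.6, 0.3, 0.2]
opening: 0.093
gripper_force: 0.0
```

>>> step_arm --plan '[-1,-110,-207,0,0,-1,-110,-207,0,0,-1,-110,-207,0,0,-1,-110,-207,0,0,-1,-110,-207,0,0]'

```text
t: 1.6
eef_pos: [0.4867, -0.1468, 0.2182]
tcp_rot: [[-0.996, 0.085, -0.0], [0.085, 0.996, -0.0], [0.0, -0.0, -1.0]]
contact_force: [0.3, 0.3, -0.4]
opening: 0.0934
gripper_force: 0.0
```

```bash
python3 -c "
from h import *
plan([.523,-.2315,.1065],-4.9)"
```

```text
t 1.6 tcp [ 0.4867 -0.1468  0.2182] yaw -4.89 z [-0. -0. -1.] F [ 0.27  0.31 -0.37] open 0.0934 | shift [-43.4 -81.2 111.7] roll 0.0
```

>>> step_arm --plan '[-1,-43,-81,0,0,-1,-43,-81,0,0,-1,-43,-81,50,0,-1,-43,-81,50,0,-1,-43,-81,50,0]'

```text
t: 2.1
eef_pos: [0.5211, -0.2271, 0.1678]
tcp_rot: [[-0.997, 0.083, -0.003], [0.083, 0.997, 0.003], [0.004, 0.002, -1.0]]
contact_force: [-0.2, 0.2, 0.9]
opening: 0.0929
gripper_force: 0.0
```

Run:
```python
from h import *
plan([.523,-.2315,.1065],-4.9)
a=eyes.grab_frame('top')[:,:,::-1];b=eyes.grab_frame('side')[:,:,::-1]
k=np.hstack([cv2.resize(a[150:270,350:480],None,fx=3,fy=3),cv2.resize(b[70:190,300:430],None,fx=3,fy=3)])
cv2.imwrite('pics/g.png',np.clip(k*1.8,0,255))
```

```text
t 2.1 tcp [ 0.5211 -0.2271  0.1678] yaw -4.78 z [-0.003  0.003 -1.   ] F [-0.19  0.24  0.92] open 0.0929 | shift [-2.5 -4.4 61.3] roll 0.02[ WARN:0@2.013] global loadsave.cpp:1063 imwrite_ Unsupported depth image for selected encoder is fallbacked to CV_8U.
```

View pics/g.png

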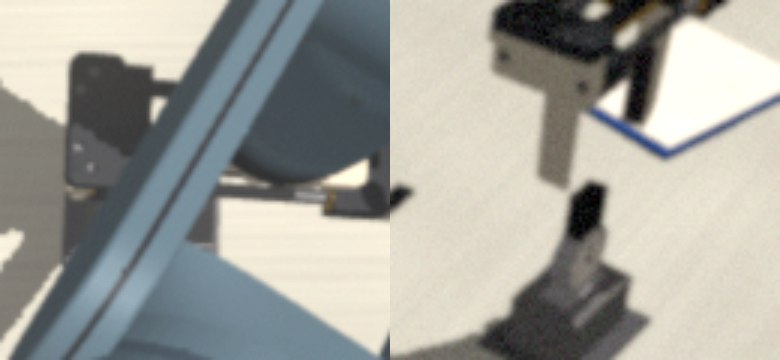

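The side view shows the two fingers straddling the black block (block at about crop 588,205 of the right half; finger at 553,140), as planned. Going down.

>>> step_arm --plan '[-1,0,0,0,0,-1,0,0,30,0,-1,0,0,30,0,-1,0,0,30,0]'

```text
t: 2.6
eef_pos: [0.5223, -0.2276, 0.1397]
tcp_rot: [[-0.997, 0.083, 0.0], [0.083, 0.997, -0.0], [-0.0, -0.0, -1.0]]
contact_force: [0.7, 1.0, -0.1]
opening: 0.0928
gripper_force: 0.0
```

```bash
python3 -c "
from h import *
plan([.523,-.2315,.1065],-4.9)"
```

```text
t 2.6 tcp [ 0.5223 -0.2276  0.1397] yaw -4.74 z [ 0. -0. -1.] F [ 0.69  0.99 -0.15] open 0.0928 | shift [-1.  -3.9 33.2] roll 0.03
```

>>> step_arm --plan '[-1,-1,-4,33,0,-1,-1,-4,33,0,-1,-1,-4,33,0,1,-1,-4,33,0,1,-1,-4,33,0]' --squeeze 25

```text
t: 3.1
eef_pos: [0.5237, -0.2325, 0.1072]
tcp_rot: [[-0.997, 0.083, 0.002], [0.083, 0.997, -0.001], [-0.002, -0.001, -1.0]]
contact_force: [-0.6, -0.3, -1.0]
opening: 0.0815
gripper_force: 0.0
```

>>> step_arm --plan '[1,0,0,0,0,1,0,0,0,0,1,0,0,0,0,1,0,0,0,0,1,0,0,0,0]'

```text
t: 3.6
eef_pos: [0.5228, -0.232, 0.1056]
tcp_rot: [[-0.997, 0.083, -0.0], [0.083, 0.997, 0.0], [0.0, 0.0, -1.0]]
contact_force: [-0.4, -0.8, 1.3]
opening: 0.0414
gripper_force: 0.0
```

```bash
python3 -c "
from h import *
plan([.523,-.2315,.1065],-4.9)"
```

```text
t 3.6 tcp [ 0.5228 -0.232   0.1056] yaw -4.78 z [-0.  0. -1.] F [-0.36 -0.75  1.31] open 0.0414 | shift [-0.1  0.5 -0.9] roll 0.02
```

>>> step_arm --plan '[1,0,0,0,0,1,0,0,0,0,1,0,0,0,0,1,0,0,0,0,1,0,0,0,0]'

```text
t: 4.1
eef_pos: [0.5228, -0.232, 0.1056]
tcp_rot: [[-0.997, 0.083, -0.0], [0.083, 0.997, 0.0], [0.0, 0.0, -1.0]]
contact_force: [0.8, -0.3, -0.7]
opening: 0.0277
gripper_force: 25.0
```

>>> step_arm --plan '[1,0,0,-15,0,1,0,0,-35,0,1,0,0,-60,0,1,0,0,-60,0,1,0,0,-60,0]'

```text
t: 4.6
eef_pos: [0.5228, -0.232, 0.1653]
tcp_rot: [[-0.997, 0.083, 0.0], [0.083, 0.997, -0.0], [-0.0, -0.0, -1.0]]
contact_force: [0.4, 0.2, -1.8]
opening: 0.0278
gripper_force: 25.0
```

Run:
```python
from h import *
plan([.5648,.1997,.19],-4.9)
a=eyes.grab_frame('side')[:,:,::-1]
cv2.imwrite('pics/lift.png',np.clip(cv2.resize(a[50:220,280:450],None,fx=3.5,fy=3.5,interpolation=2)*1.8,0,255).astype('uint8'))
```

```text
t 4.6 tcp [ 0.5228 -0.232   0.1653] yaw -4.78 z [ 0. -0. -1.] F [ 0.44  0.16 -1.78] open 0.0278 | shift [ -5.8 433.7 -24.8] roll 0.02
```

View pics/lift.png

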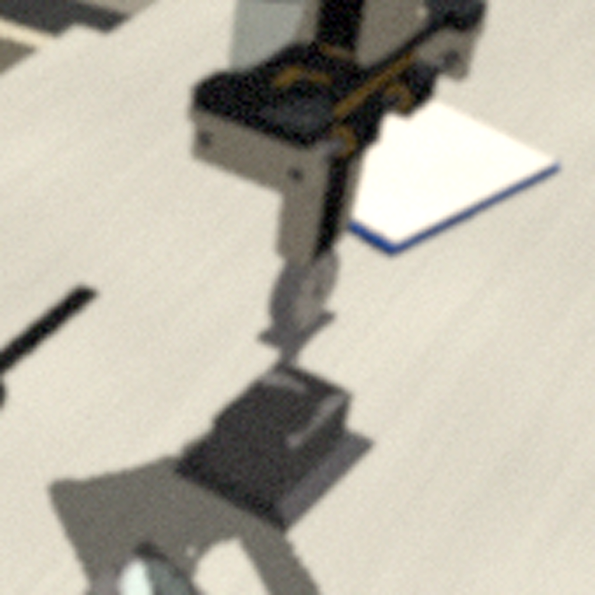

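The gauge hangs upright between the fingers, clear of the holder (foot at crop 290,352, block below at 280,400). On to the flat glass.

>>> step_arm --plan '[1,0,20,-25,0,1,-2,60,-25,0,1,-3,110,-25,0,1,-4,160,-25,0,1,-4,205,-25,0]'

```text
t: 5.15
eef_pos: [0.5429, -0.0258, 0.1888]
tcp_rot: [[-0.996, 0.084, -0.003], [0.084, 0.996, 0.001], [0.003, 0.001, -1.0]]
contact_force: [1.5, -0.2, -2.4]
opening: 0.0278
gripper_force: 25.0
```

>>> step_arm --plan '[1,0,50,0,0,1,-1,100,0,0,1,-2,145,0,0,1,-2,185,0,0,1,-2,215,0,0]'

```text
t: 5.65
eef_pos: [0.5626, 0.1886, 0.1885]
tcp_rot: [[-0.997, 0.082, -0.003], [0.082, 0.997, 0.0], [0.003, -0.0, -1.0]]
contact_force: [-0.3, -0.2, -1.1]
opening: 0.0278
gripper_force: 25.0
```

>>> step_arm --plan '[1,0,14,0,0,1,0,14,0,0,1,0,14,0,0,1,0,14,0,0]'

```text
t: 6.05
eef_pos: [0.5649, 0.1983, 0.1902]
tcp_rot: [[-0.996, 0.085, -0.001], [0.085, 0.996, -0.001], [0.001, -0.001, -1.0]]
contact_force: [0.1, 0.2, -1.3]
opening: 0.0279
gripper_force: 25.0
```

```bash
python3 -c "
from h import *
plan([.5648,.1997,.1146],-4.9)"
```

```text
t 6.05 tcp [0.5649 0.1983 0.1902] yaw -4.86 z [-0.001 -0.001 -1.   ] F [ 0.07  0.2  -1.31] open 0.0279 | shift [ 0.2  1.4 75.6] roll 0.01
```

>>> step_arm --plan '[1,0,1,30,0,1,0,1,55,0,1,0,1,66,0,1,0,1,66,0,1,0,1,66,0]'

```text
t: 6.55
eef_pos: [0.5658, 0.2003, 0.1255]
tcp_rot: [[-0.996, 0.084, 0.001], [0.084, 0.996, 0.0], [-0.001, 0.0, -1.0]]
contact_force: [-0.3, -0.6, -0.6]
opening: 0.0277
gripper_force: 25.0
```

>>> step_arm --plan '[1,0,0,2,0,1,0,0,4,0,1,0,0,6,0,1,0,0,7,0,1,0,0,7,0]'

```text
t: 7.05
eef_pos: [0.5654, 0.2011, 0.1179]
tcp_rot: [[-0.997, 0.083, 0.001], [0.083, 0.997, 0.0], [-0.001, 0.0, -1.0]]
contact_force: [0.5, 0.2, -0.3]
opening: 0.0282
gripper_force: 25.0
```

Run:
```python
from h import *
plan([.5648,.1997,.1146],-4.9)
a=eyes.grab_frame('side')[:,:,::-1]
cv2.imwrite('pics/flat.png',np.clip(cv2.resize(a[200:340,150:290],None,fx=4,fy=4,interpolation=2)*1.8,0,255).astype('uint8'))
```

```text
t 7.05 tcp [0.5654 0.2011 0.1179] yaw -4.77 z [ 0.001  0.    -1.   ] F [ 0.52  0.19 -0.29] open 0.0282 | shift [ 0.5 -1.4  3.3] roll 0.03
```

View pics/flat.png

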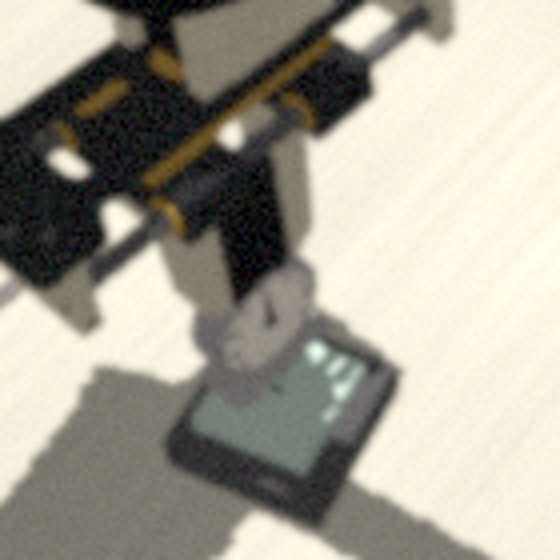

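The pins are on the middle of the glass (dial at crop 265,325 above the plate centre); pressing about 3.5 mm more and holding.

>>> step_arm --plan '[1,0,-1,2,0,1,0,-1,3,0,1,0,-1,3.5,0,1,0,-1,3.5,0,1,0,-1,3.5,0]'

```text
t: 7.6
eef_pos: [0.5652, 0.2001, 0.1144]
tcp_rot: [[-0.997, 0.083, 0.001], [0.083, 0.997, 0.0], [-0.001, 0.0, -1.0]]
contact_force: [0.8, 0.7, 0.1]
opening: 0.0278
gripper_force: 25.0
```

>>> step_arm --plan '[1,0,0,0,0,1,0,0,0,0,1,0,0,0,0,1,0,0,0,0,1,0,0,0,0]'

```text
t: 8.1
eef_pos: [0.565, 0.1999, 0.1142]
tcp_rot: [[-0.997, 0.083, 0.0], [0.083, 0.997, 0.0], [-0.0, 0.0, -1.0]]
contact_force: [0.4, 0.9, 0.4]
opening: 0.0277
gripper_force: 25.0
```

Run:
```python
from h import *
plan([.5648,.1997,.1146],-4.9)
F=[]
for i in range(4): eyes.grab_frame('side');F.append(r.read_state()['contact_force'][2])
print(F)
```

```text
t 8.1 tcp [0.565  0.1999 0.1142] yaw -4.78 z [ 0.  0. -1.] F [0.39 0.86 0.42] open 0.0277 | shift [ 0.2 -0.3 -0.4] roll 0.02
[np.float64(0.6559535509494989), np.float64(1.4946165947087244), np.float64(0.8163719454787002), np.float64(0.30936686968180893)]
```

>>> step_arm --plan '[1,0,0,0,0,1,0,0,0,0,1,0,0,0,0,1,0,0,0,0,1,0,0,0,0]'

```text
t: 8.8
eef_pos: [0.565, 0.2, 0.1141]
tcp_rot: [[-0.997, 0.083, -0.0], [0.083, 0.997, -0.0], [0.0, -0.0, -1.0]]
contact_force: [1.4, 0.5, 1.4]
opening: 0.0278
gripper_force: 25.0
```

>>> step_arm --plan '[1,0,0,-20,0,1,0,0,-50,0,1,0,0,-80,0,1,0,-20,-80,0,1,0,-50,-80,0]'

```text
t: 9.3
eef_pos: [0.5605, 0.1505, 0.1947]
tcp_rot: [[-0.997, 0.081, 0.0], [0.081, 0.997, -0.0], [-0.0, -0.0, -1.0]]
contact_force: [-0.7, -0.3, -0.8]
opening: 0.0277
gripper_force: 25.0
```

```bash
python3 -c "
from h import *
plan([.580,-.234,.194],-4.9)"
```

```text
t 9.3 tcp [0.5605 0.1505 0.1947] yaw -4.63 z [ 0. -0. -1.] F [-0.71 -0.3  -0.78] open 0.0277 | shift [ -50.5 -381.6    0.8] roll 0.05
```

>>> step_arm --plan '[1,-7,-50,0,0,1,-14,-100,0,0,1,-20,-150,0,0,1,-27,-200,0,0,1,-34,-250,0,0]'

```text
t: 9.8
eef_pos: [0.5725, -0.1015, 0.1934]
tcp_rot: [[-0.997, 0.083, -0.003], [0.083, 0.997, 0.0], [0.003, 0.0, -1.0]]
contact_force: [0.8, 0.2, -2.0]
opening: 0.0279
gripper_force: 25.0
```

>>> step_arm --plan '[1,-8,-50,0,0,1,-16,-100,0,0,1,-18,-130,0,0,1,-18,-130,0,0,1,-18,-130,0,0]'

```text
t: 10.3
eef_pos: [0.5797, -0.231, 0.1929]
tcp_rot: [[-0.996, 0.085, -0.003], [0.085, 0.996, 0.002], [0.003, 0.001, -1.0]]
contact_force: [-0.0, 0.4, -1.1]
opening: 0.0278
gripper_force: 25.0
```

```bash
python3 -c "
from h import *
plan([.580,-.2355,.1196],-4.9)"
```

```text
t 10.3 tcp [ 0.5797 -0.231   0.1929] yaw -4.89 z [-0.003  0.002 -1.   ] F [-0.02  0.42 -1.09] open 0.0278 | shift [-0.9 -4.6 73.3] roll 0.0
```

>>> step_arm --plan '[1,0,-3,40,0,1,0,-3,73,0,1,0,-3,73,0,1,8,-3,73,0,1,16,-3,73,0]' --squeeze 12

```text
t: 10.8
eef_pos: [0.5653, -0.2319, 0.1231]
tcp_rot: [[-0.997, 0.082, 0.002], [0.082, 0.997, -0.001], [-0.002, -0.001, -1.0]]
contact_force: [0.5, -1.1, -1.3]
opening: 0.028
gripper_force: 12.0
```

>>> step_arm --plan '[1,0,0,0,0,1,1,0,0,0,1,2,0,0,0,1,3,0,0,0]'

```text
t: 11.2
eef_pos: [0.5619, -0.2322, 0.1217]
tcp_rot: [[-0.997, 0.083, 0.001], [0.083, 0.997, -0.001], [-0.001, -0.0, -1.0]]
contact_force: [0.3, -0.0, -2.2]
opening: 0.028
gripper_force: 12.0
```

>>> step_arm --plan '[1,1,0,0,0,1,2,0,0,0,1,3,0,0,0,1,3,0,0,0]'

```text
t: 11.6
eef_pos: [0.5585, -0.2317, 0.121]
tcp_rot: [[-0.997, 0.083, -0.0], [0.083, 0.997, 0.0], [0.0, 0.0, -1.0]]
contact_force: [-0.4, 0.0, -2.3]
opening: 0.028
gripper_force: 12.0
```

>>> step_arm --plan '[1,1,0,0,0,1,2,0,0,0,1,3,0,0,0,1,3,0,0,0]'

```text
t: 12.0
eef_pos: [0.5556, -0.2314, 0.1211]
tcp_rot: [[-0.997, 0.083, -0.0], [0.083, 0.997, 0.0], [0.0, 0.0, -1.0]]
contact_force: [-0.9, 0.5, -1.5]
opening: 0.028
gripper_force: 12.0
```

>>> step_arm --plan '[1,1,0,0,0,1,2,0,0,0,1,3,0,0,0,1,3,0,0,0]'

```text
t: 12.4
eef_pos: [0.553, -0.2312, 0.1213]
tcp_rot: [[-0.997, 0.083, 0.001], [0.083, 0.997, -0.0], [-0.001, -0.0, -1.0]]
contact_force: [1.7, 0.0, -2.0]
opening: 0.0277
gripper_force: 12.0
```

>>> step_arm --plan '[1,1,0,0,0,1,2,0,0,0,1,3,0,0,0,1,3,0,0,0]'

```text
t: 12.8
eef_pos: [0.5497, -0.231, 0.1213]
tcp_rot: [[-0.997, 0.083, 0.0], [0.083, 0.997, -0.0], [-0.0, -0.0, -1.0]]
contact_force: [2.2, 0.5, -1.8]
opening: 0.0279
gripper_force: 12.0
```

>>> step_arm --plan '[1,1,0,0,0,1,2,0,0,0,1,3,0,0,0,1,3,0,0,0]'

```text
t: 13.2
eef_pos: [0.5466, -0.2307, 0.1212]
tcp_rot: [[-0.997, 0.083, -0.0], [0.083, 0.997, -0.0], [0.0, -0.0, -1.0]]
contact_force: [2.6, 0.4, -0.6]
opening: 0.0278
gripper_force: 12.0
```

Run:
```python
from h import *
plan([.5648,.1997,.1146],-4.9)
F=[]
for i in range(4): a=eyes.grab_frame('side');F.append(r.read_state()['contact_force'].round(1))
print(F)
a=a[:,:,::-1]
cv2.imwrite('pics/piv1.png',np.clip(cv2.resize(a[80:220,290:430],None,fx=4,fy=4,interpolation=2)*1.8,0,255).astype('uint8'))
```

```text
t 13.2 tcp [ 0.5466 -0.2307  0.1212] yaw -4.78 z [-0. -0. -1.] F [ 2.64  0.43 -0.6 ] open 0.0278 | shift [ 17.7 430.5   6.6] roll 0.02
[array([ 1.1,  0.4, -1. ]), array([ 1.4,  1.2, -0.9]), array([ 1.4, -0.2, -0.8]), array([ 1.9,  0.4, -0.8])]
```

View pics/piv1.png

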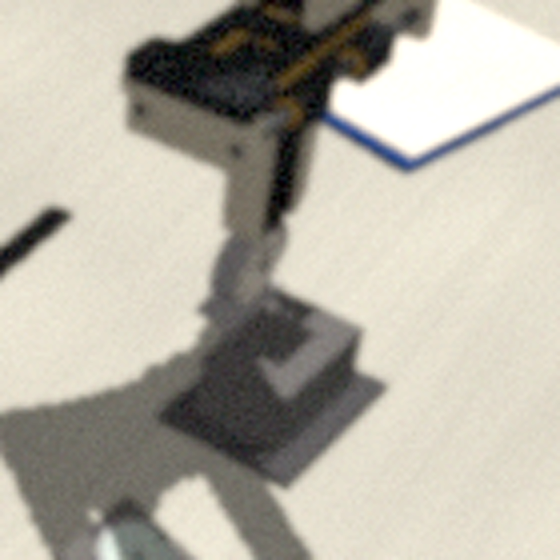

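>>> step_arm --plan '[1,3,0,1,0,1,6,0,2,0,1,9,0,3,0,1,12,0,4,0,1,14,0,4,0]'

```text
t: 13.9
eef_pos: [0.5324, -0.2297, 0.1171]
tcp_rot: [[-0.997, 0.083, -0.0], [0.083, 0.997, -0.0], [0.0, -0.0, -1.0]]
contact_force: [2.4, 0.2, -0.5]
opening: 0.0279
gripper_force: 12.0
```

>>> step_arm --plan '[1,3,0,0,0,1,6,0,0,0,1,9,0,0,0,1,10,0,0,0,1,10,0,0,0]'

```text
t: 14.4
eef_pos: [0.5224, -0.2286, 0.1169]
tcp_rot: [[-0.997, 0.083, -0.001], [0.083, 0.997, 0.0], [0.001, 0.0, -1.0]]
contact_force: [0.8, -0.8, -2.5]
opening: 0.0278
gripper_force: 12.0
```

>>> step_arm --plan '[1,0,0,0,0,1,0,0,0,0,1,0,0,0,0,1,0,0,0,0]' --squeeze 35

```text
t: 14.8
eef_pos: [0.5226, -0.2286, 0.117]
tcp_rot: [[-0.997, 0.083, -0.001], [0.083, 0.997, 0.0], [0.001, 0.0, -1.0]]
contact_force: [1.6, -0.9, -1.8]
opening: 0.0278
gripper_force: 35.0
```

Run:
```python
from h import *
plan([.5648,.1997,.1146],-4.9)
```

```text
t 14.8 tcp [ 0.5226 -0.2286  0.117 ] yaw -4.77 z [-0.001  0.    -1.   ] F [ 1.58 -0.89 -1.83] open 0.0278 | shift [ -6.4 430.3   2.5] roll 0.03
```

>>> step_arm --plan '[1,-10,0,-10,0,1,-10,0,-40,0,1,-10,0,-80,0.4,1,-10,0,-80,0.4,1,-10,0,-80,0.4]'

```text
t: 15.3
eef_pos: [0.5329, -0.2297, 0.1978]
tcp_rot: [[-0.993, 0.118, 0.001], [0.118, 0.993, -0.001], [-0.001, -0.001, -1.0]]
contact_force: [-0.9, 0.9, -2.3]
opening: 0.0278
gripper_force: 35.0
```

Run:
```python
from h import *
plan([.4557,-.0289,.195],-6.8)
a=eyes.grab_frame('side')[:,:,::-1]
cv2.imwrite('pics/tilt.png',np.clip(cv2.resize(a[40:200,290:430],None,fx=3.7,fy=3.7,interpolation=2)*1.8,0,255).astype('uint8'))
```

```text
t 15.3 tcp [ 0.5329 -0.2297  0.1978] yaw -6.76 z [ 0.001 -0.001 -1.   ] F [-0.86  0.88 -2.26] open 0.0278 | shift [100.2 190.3   2.5] roll 0.01
```

View pics/tilt.png

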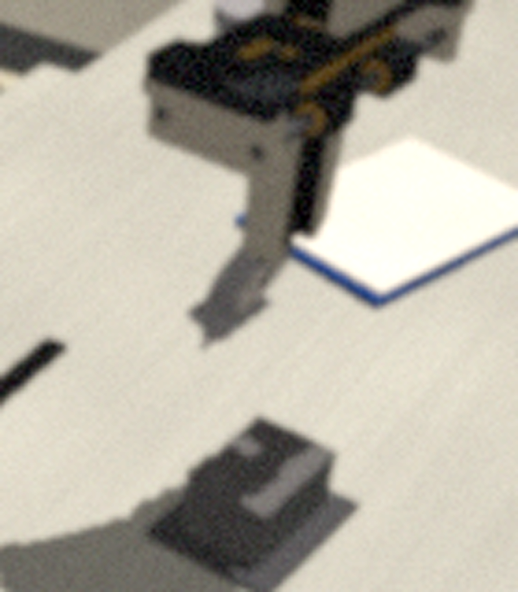

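The gauge is held, tilted, with its tip at about pixel (345.7, 133) and the holder below untouched. Comparing the tip with the projection per tilt angle.

Run:
```python
from h import *
p=np.array([.5329,-.2297,.2166]);a=np.radians(-6.8);ex=np.array([np.cos(a),np.sin(a),0]);ey=np.array([-ex[1],ex[0],0])
for th in(14,17,20,23,26):
    t=np.radians(th);d=np.sin(t)*ex-np.cos(t)*np.array([0,0,1]);u=np.cos(t)*ex+np.sin(t)*np.array([0,0,1])
    c=p+d*.0744
    print(th,'tip',np.round(proj('side',p+d*.1064),1),'pins±y',np.round(proj('side',p+d*.1064+ey*.008),1),np.round(proj('side',p+d*.1064-ey*.008),1),'collar+y',np.round(proj('side',c+ey*.026),1),'-y',np.round(proj('side',c-ey*.026),1),'c-x',np.round(proj('side',c-u*.013),1))
```

```text
14 tip [350.4 135.7] pins±y [348.2 137.3] [352.5 134.1] collar+y [347.9 130.3] -y [362.1 119.9] c-x [359.9 128.6]
17 tip [348.4 134.2] pins±y [346.3 135.8] [350.6 132.6] collar+y [346.5 129.2] -y [360.7 118.8] c-x [358.4 127.7]
20 tip [346.5 132.5] pins±y [344.4 134.1] [348.7 131. ] collar+y [345.1 128. ] -y [359.4 117.6] c-x [356.9 126.8]
23 tip [344.7 130.8] pins±y [342.5 132.4] [346.8 129.3] collar+y [343.7 126.8] -y [358.  116.4] c-x [355.4 125.7]
26 tip [342.9 129. ] pins±y [340.7 130.6] [345.1 127.5] collar+y [342.4 125.5] -y [356.8 115.2] c-x [354.  124.6]
```

>>> step_arm --plan '[1,22,42,0,0,1,45,85,0,0,1,67,127,0,0,1,90,170,0,0,1,100,190,0,0]'

```text
t: 15.85
eef_pos: [0.4521, -0.0254, 0.1951]
tcp_rot: [[-0.993, 0.116, -0.005], [0.116, 0.993, 0.003], [0.006, 0.002, -1.0]]
contact_force: [0.2, -0.5, -1.3]
opening: 0.0277
gripper_force: 35.0
```

>>> step_arm --plan '[1,0,0,0,0,1,0,0,15,0,1,0,0,30,0,1,0,0,30,0,1,0,0,30,0]'

```text
t: 16.35
eef_pos: [0.4556, -0.0297, 0.1664]
tcp_rot: [[-0.993, 0.119, -0.002], [0.119, 0.993, 0.0], [0.002, 0.0, -1.0]]
contact_force: [0.3, 0.4, -1.4]
opening: 0.0279
gripper_force: 35.0
```

Run:
```python
from h import *
plan([.4557,-.0289,.165],-6.8)
a=eyes.grab_frame('side')[:,:,::-1]
cv2.imwrite('pics/lens1.png',np.clip(cv2.resize(a[150:280,255:385],None,fx=4.6,fy=4.6,interpolation=2)*1.8,0,255).astype('uint8'))
p=r.read_state()['eef_pos']+[0,0,.0188];aa=np.radians(-6.8);ex=np.array([np.cos(aa),np.sin(aa),0])
for th in(14,17,20,23,26):
    t=np.radians(th);d=np.sin(t)*ex-np.cos(t)*np.array([0,0,1]);q=p+d*.1064;print(th,(np.array(proj('side',q))-[255,150])*4.6, q.round(4))
```

```text
t 16.35 tcp [ 0.4556 -0.0297  0.1664] yaw -6.81 z [-0.002  0.    -1.   ] F [ 0.31  0.41 -1.39] open 0.0279 | shift [-0.   0.8  1.4] roll -0.0
14 [360.06728834 300.12390155] [ 0.4816 -0.0328  0.0826]
17 [349.77599181 291.13390212] [ 0.487  -0.0334  0.0841]
20 [339.7469853  281.80483597] [ 0.4922 -0.0341  0.0858]
23 [329.99688285 272.15498276] [ 0.4974 -0.0347  0.0879]
26 [320.54189405 262.20270355] [ 0.5024 -0.0353  0.0902]
```

View pics/lens1.png

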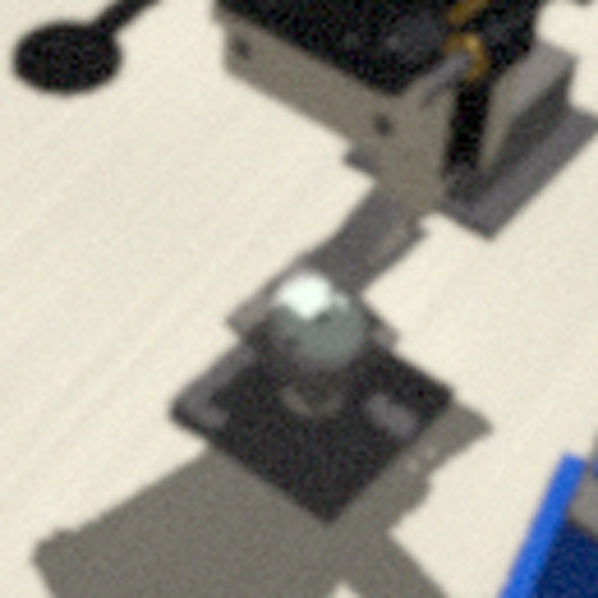

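The picture shows the tilted gauge just above the lens (collar near crop 345,235, lens at 320,330). Refining the tilt numerically from the earlier frame, where the gauge stood against plain table.

Run:
```python
from h import *
im=cv2.imread('pics/tilt.png',0);m=(im<165).astype('uint8');m[:230]=0;m[352:]=0;m[:,:175]=0;m[:,300:]=0
n,l,s,_=cv2.connectedComponentsWithStats(m);k=1+np.argmax(s[1:,4]);c=max(cv2.findContours((l==k).astype('uint8'),0,1)[0],key=len)
h=cv2.approxPolyDP(cv2.convexHull(c),2.5,True).reshape(-1,2);print((h/3.7+[290,40]-.4).round(1).tolist())
p=np.array([.5329,-.2297,.2166]);a=np.radians(-6.8);ex=np.array([np.cos(a),np.sin(a),0]);ey=np.array([-ex[1],ex[0],0])
for th in(14,17,20,23,26):
    t=np.radians(th);d=np.sin(t)*ex-np.cos(t)*np.array([0,0,1]);u=np.cos(t)*ex+np.sin(t)*np.array([0,0,1])
    P=[p+d*(.1064-z)+u*x+ey*y for x in(.013,-.013) for y in(.026,-.026) for z in(.030,)]
    Q=[p+d*.1064+ey*y for y in(.009,-.009)]
    print(th,[np.round(proj('side',X),1).tolist() for X in P+Q])
```

```text
[[370.4, 101.8], [370.4, 111.0], [362.0, 122.0], [351.5, 130.4], [344.7, 132.8], [340.7, 123.7], [354.5, 101.8]]
14 [[342.8, 127.4], [357.1, 117.1], [352.4, 134.7], [366.5, 124.0], [347.9, 137.5], [352.8, 133.9]]
17 [[341.5, 126.0], [355.8, 115.8], [350.8, 133.7], [365.0, 123.2], [346.0, 136.0], [350.8, 132.4]]
20 [[340.2, 124.6], [354.5, 114.4], [349.3, 132.7], [363.4, 122.2], [344.1, 134.3], [348.9, 130.8]]
23 [[338.9, 123.1], [353.3, 112.9], [347.8, 131.6], [361.9, 121.2], [342.2, 132.6], [347.1, 129.1]]
26 [[337.8, 121.6], [352.2, 111.5], [346.3, 130.5], [360.5, 120.1], [340.5, 130.8], [345.3, 127.3]]
```

>>> step_arm --plan '[1,-2,0,5,0,1,-4,0.5,11,0,1,-5.5,0.5,16,0,1,-6.5,0.5,19,0,1,-6.5,0.5,19,0]'

```text
t: 16.9
eef_pos: [0.4622, -0.0293, 0.1476]
tcp_rot: [[-0.993, 0.118, -0.001], [0.118, 0.993, 0.0], [0.001, 0.0, -1.0]]
contact_force: [-0.1, 1.0, -0.6]
opening: 0.0278
gripper_force: 35.0
```

>>> step_arm --plan '[1,0,0,0,0,1,0,0,0,0,1,0,0,0,0]'

```text
t: 17.2
eef_pos: [0.4625, -0.0294, 0.1484]
tcp_rot: [[-0.993, 0.118, 0.0], [0.118, 0.993, -0.0], [-0.0, -0.0, -1.0]]
contact_force: [0.1, -0.1, -2.7]
opening: 0.0276
gripper_force: 35.0
```

Run:
```python
from h import *
plan([.4655,-.0301,.137],-6.8)
F=[]
for i in range(4): a=eyes.grab_frame('side');F.append(r.read_state()['contact_force'])
print(np.mean(F,0))
```

```text
t 17.2 tcp [ 0.4625 -0.0294  0.1484] yaw -6.77 z [ 0. -0. -1.] F [ 0.05 -0.12 -2.72] open 0.0276 | shift [-3.  -0.3 11.4] roll 0.01
[ 0.08161163  0.11634805 -2.14301111]
```

>>> step_arm --plan '[1,-1,0,3,0,1,-2,0,6,0,1,-2.5,0,8,0,1,-3,0,9,0,1,-3,0,9,0]'

```text
t: 17.9
eef_pos: [0.4655, -0.0297, 0.1391]
tcp_rot: [[-0.993, 0.118, -0.0], [0.118, 0.993, 0.0], [0.0, 0.0, -1.0]]
contact_force: [-0.4, -0.8, 0.0]
opening: 0.0276
gripper_force: 35.0
```

Run:
```python
from h import *
F=[]
for i in range(8): a=eyes.grab_frame('side');F.append(r.read_state()['contact_force'])
print(np.mean(F,0));plan([.4655,-.0301,.137],-6.8)
cv2.imwrite('pics/press_raw.png',a[:,:,::-1])
g=a[205:238,300:345].mean(2).astype(int);print('cols',300,'rows 205')
for i,row in enumerate(g):print(205+i,' '.join(f'{v:3d}' for v in row))
p=r.read_state()['eef_pos']
for q in([.5003,-.0342,.0605],[.4953,-.0336,.0605-.0018],[.5053,-.0348,.0605+.0018]):print(proj('side',q))
```

```text
[-0.12257779  0.13637787  0.27625918]
t 18.3 tcp [ 0.4654 -0.0297  0.1392] yaw -6.78 z [ 0. -0. -1.] F [-0.83 -0.31 -0.23] open 0.0276 | shift [-0.1 -0.4  2.2] roll 0.0
cols 300 rows 205
205 123 124 126 125 128 125 125 125 125 123 125 125 126 128 126 127 127 122 113 102  91  86  81  87  82  71  58  55  53  51  52  54  53  53  58  58  63  59  55  61  71  87 105 118 126
206 123 125 126 127 124 125 123 125 123 127 125 127 126 124 128 125 123 116 102  85  78  75  70  67  60  55  56  49  53  51  52  53  54  53  59  63  62  53  50  60  76  99 112 122 126
207 124 127 127 126 126 125 124 124 125 125 124 126 127 126 127 124 114 102  88  78  73  69  62  60  55  50  53  50  57  51  54  57  54  56  61  65  64  51  49  62  81 100 117 123 126
208 126 126 125 125 121 122 124 124 124 127 127 126 126 124 121 114 101  89  79  75  69  63  55  53  50  52  53  52  55  54  50  54  56  59  63  63  64  58  53  59  78  99 115 123 128
209 128 126 125 122 124 124 126 126 127 127 123 126 123 120 109  97  86  79  74  76  68  58  51  51  51  52  53  52  54  51  54  50  56  59  65  65  62  52  55  60  81 102 118 1
[... 4650 characters left out ...]
  26  25  27  21  25  30  42  46  47  40  36  35  29  34  38  35  35  30  35  28  30  23  24  28  28  29  32  41  43  43  43  35  28  25  25
236  45  30  28  23  28  23  24  26  24  26  25  26  22  26  27  26  41  46  50  51  45  37  35  32  33  37  34  39  39  32  29  24  30  26  34  41  46  52  52  54  46  43  39  24  30
237  42  31  24  29  25  26  23  23  25  23  28  22  28  29  28  31  36  44  51  49  50  46  43  32  37  37  42  45  43  37  30  28  26  30  40  49  56  55  59  54  54  53  48  39  27
(np.float64(324.194156743504), np.float64(218.59666326489148))
(np.float64(326.20243113751195), np.float64(220.52930549921055))
(np.float64(322.1914896858996), np.float64(216.66941719316247))
```

>>> step_arm --plan '[1,0,0,0.5,0,1,-0.3,0,1,0,1,-0.3,0,1,0,1,-0.3,0,1,0,1,-0.3,0,1,0]'

```text
t: 18.8
eef_pos: [0.4658, -0.0298, 0.1382]
tcp_rot: [[-0.993, 0.118, 0.0], [0.118, 0.993, -0.0], [-0.0, -0.0, -1.0]]
contact_force: [-0.0, 0.7, 0.3]
opening: 0.0277
gripper_force: 35.0
```

Run:
```python
from h import *
F=[]
for i in range(12): a=eyes.grab_frame('side');F.append(r.read_state()['contact_force'])
print(np.mean(F,0));plan([.4655,-.0301,.137],-6.8)
```

```text
[-0.22980548 -0.01976397  0.47513467]
t 19.4 tcp [ 0.4657 -0.0298  0.1382] yaw -6.78 z [ 0. -0. -1.] F [-0.57 -0.24  0.51] open 0.0276 | shift [ 0.2 -0.4  1.2] roll 0.0
```

```bash
python3 -c "
from bench import order
print(order.close_job())"
```

```text
the job is handed in; nothing more can be done
None
```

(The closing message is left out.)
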